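# Put the faceplate and tape measure away in the tool box and snap it shut

### The arm

A 6-joint arm with a two-finger parallel gripper is mounted at the origin on the work surface; the furniture and walls round the work are solid. World frame = base frame: x ahead of the robot, y to its left, z up, the work surface at z = 0. Lengths are in m, angles in degrees, forces in N, time in s.
With the tool pointing down it reaches from about 0.3 to 0.825 m from the base axis. Payload 5.4 kg.
Tool frame: the origin (TCP) lies at the very end of the fingers, on their centre line; the grasp point (between the pads) lies 19 mm behind it (ctrl.pinch_z is the distance from the TCP to the grasp point, in m); z points along the fingers, y is the line along which they close (so a half turn about z gives the same grasp; the last joint's range is limited). The gripper opens to 92 mm and grips with 3 to 60 N. Pads are 20 mm wide; open, the fingers measure 128 mm over their backs; the gripper's body (75 mm by 189 mm) begins 69 mm behind the grasp point.
Start: joints at [-83.314, 9.076, 91.501, -0, 79.423, -12.038], TCP at [0.185, -0.545, 0.19] pointing down, gripper open.
Joint ranges: [-166.64, 166.64], [-54.1, 131.32], [10.49, 154.53], [-73.88, 253.88], [9.74, 151.15], [-171.62, 171.62]. Speed limits (degrees/s): [147.25, 147.25, 180, 180, 180, 180].

### API

Orientations are given as a 3x3 rotation matrix whose columns are the frame's x, y, z axes.
In Python, from bench import get_obs, imaging, ctrl gives the robot as it stands.
- The arm moves only by the shell command python3 -m creep 'ROWS' [FORCE]. ROWS is JSON, a list of rows, each a list of 3 entries, a list of its own where there are three numbers: the gripper's target within -1 to 1 (fully open at 1, half-way at 0, shut at -1), then the shift along the tool's x, y, z as a fraction of full scale, then the turn, a rotation vector about the tool's x, y, z as a fraction of full scale. In form: [[hand, [x, y, z], [wx, wy, wz]], ...]. A call has 1 to 5 rows; each row shifts and turns the commanded pose from where the row before left it, along the tool's axes as they then stand; what a row does not reach is not made up. Full scale, the value 1, is 2.5 cm for a shift and 0.1 rad for a turn. A row lasts 1/8 s, in which the tool goes at most 62.5 mm and 10.7 degrees, less where a joint would pass 70% of its speed; a pose out of reach is approached as far as the arm can. A call with a number of a shift or a turn outside -1 to 1 is refused whole. A call with a gripper value outside its range is refused whole. The fingers move at their own pace and stop on an object; FORCE is the grip in N (left out, the last holds). Time passes only in rows, so rows that do not move let the fingers close. It gives the time, the measured TCP pose, the force, the opening and the grip force at its end, in the units of the state.
- get_obs(): the state, without advancing time (a new reading comes with each control period).
- imaging.grab_frame(name): name is "scene" or "top" or "wrist"; returns the picture (420x560x3 uint8, red, green, blue); there is no depth.
- imaging.camera_model(name): a dict with "fx", "fy", "cx", "cy" (pixels), "R" (3x3) and "t" (3): a world point X has camera coordinates R X + t; the wrist camera has in their place "hand_eye" (4x4, takes a point from camera to tool coordinates, whose origin is the TCP and whose axes are the flange's). Camera axes: x right, y down, z forward; pixel columns grow to the right and rows downward; lengths in m; the calibration is good to about 2 mm. A picture is of the moment at which its call begins: read the wrist's pose just before it. camera_model takes no time and is no camera call.
- ctrl.job_done(): hands the job in; it is judged then, once.
The state is a dict: "t": time; "q": joint angles; "qvel": joint speeds; "joint_torque": joint torques, N m; "tool_pos": TCP position; "ee_rot": TCP orientation; "ft_force": force on the tool from outside, world axes, zero at the start; "torque": the same for the moment, N m; "gripper_width": opening from 0.0 (shut) to 1.0 (fully open); "finger_force": force on a finger pad.
Only numpy, scipy, OpenCV 4.12 (cv2) and the standard library are available. Lean on these libraries where they do the work, as an engineer would, in place of code of your own. Each camera call takes 0.05 s, during which the arm holds its last target. There are 200 camera calls.

### The job

Pull the oak tool box open against its roller catch and swing the lid up to upright or beyond, so that it stands clear. Put the lathe faceplate flat, boss up, in the wide compartment and the tape measure in the narrow one, then swing the lid down and push it past the catch until it snaps fully shut. Leave the other things on the bench as they are.

Things in the scene. Friction and masses are not known exactly. Their poses are not given: they have to be found in the camera images.
- toolbox: oak tool box, screwed to the bench, 167 (x) x 236 (y) x 86 mm, lid on top. Origin: centre of its underside; the front with the roller catch faces -x, z up. Inside: floor at z = 9 mm (narrow) or 32 mm (wide, cork), 9 mm walls up to z = 75 mm, inner space x -65..67, y -106..106 mm; a 5 mm divider at y -22..-17 mm, up to z = 54 mm, parts it into a wide (y -17..106) and a narrow (y -106..-22) compartment
- toolbox_lid (a joint): lid angle (rad) about the hinge on the rear top edge: 0 shut, 1.57 upright, 1.83 stop; it turns about the box's +y, front edge rising and swinging to the rear (+x). The hinge is stiff (about 0.3 N m): the lid stays at any angle where it is left. Lid 10 mm thick, its underside at z = 76 mm when shut
- catch_roller (a point): roller catch on the box front, 44 mm wide. A brass tongue, 24 x 46 mm, hanging from the middle of the lid's front edge 102 mm before the box centre, must pass its sprung roller; it acts only below 0.1 rad. Opening takes about 12 to 20 N upward at the handle and lets go suddenly; shutting takes about 8 to 15 N downward, then the lid snaps to 0. Resting on the roller the lid is at 0.09 rad
- handle_mid (a point): middle of the round bar of the dark bow handle on the lid; moves and turns with the lid. Bar 10 mm thick, along the box's y, posts at y = -55 and +55 mm, its centre 40 mm above the lid's top face. With the lid shut it lies at x = -62, y = 0, z = 126 mm in the box frame
- lid_hinge (a point): point on the hinge axis, at x = 80, y = 0, z = 76 mm in the box frame; the axis runs along the box's y
- wide_bay (a point): centre of the wide compartment's cork floor, 32 mm above the box's underside (132 mm along box x, 123 mm along box y)
- narrow_bay (a point): centre of the narrow compartment's floor, 9 mm above the box's underside (132 mm along box x, 84 mm along box y)
- faceplate: grey metal lathe faceplate: a flat disc 82 mm across and 13 mm thick, with a round boss 42 mm across standing on its middle, 26 mm high over all; lies flat, boss up. Origin at the centre of its underside, z up. 0.27 to 0.53 kg. Grasp the boss (the part from 13 to 26 mm above the underside)
- tape_measure: yellow and black pocket tape measure standing upright, 36 (x, thickness) x 83 (y, with the blade's hook) x 63 mm (z); the thick case spans y -28..41 mm, the flat blade end sticks out to y = -41 mm near the bottom; origin at the centre of its underside; 0.21 kg (0.15 to 0.29). Grasp across its two flat sides.
- offcut_1: bystander: red-brown wood block, 150 x 48 x 48 mm; origin at the centre of its underside
- masking_tape: bystander: roll of cream masking tape lying flat, 109 mm across, 24 mm high; origin at the centre of its underside
- spray_can: bystander: standing blue can with a white cap, 53 mm across, 152 mm tall; origin at the centre of its underside
There are look-alikes about, which are no part of the job. Of the things that look like the tape_measure, the larger one is meant.

How it is judged:
By the outcome, as a careful person would: the job done as asked, in the order asked, and still so for the second after the job is handed in, with the robot touching nothing.
It also fails if it takes over 72 s, if anything falls off the work surface, if the arm or the gripper's body presses on something with over 40 N, if the wrist force passes 120 N, or if a joint passes its speed limit or range.

## Working session

There is one attempt and no reset: what is moved stays moved. The work goes in short steps, Python scripts to look and compute and a shell command to move; the robot and the scene stay as the last step left them, time stands still between calls to the robot, and variables do not carry over. Pictures are saved under pics/ and viewed, at most 10 in all, crops included, and the job is handed in when it is done.

```bash
ls; mkdir -p pics; python3 - <<'E'
from bench import get_obs, imaging, ctrl
import cv2,numpy as np
o=get_obs(); print({k:np.round(v,3).tolist() for k,v in o.items()}, ctrl.pinch_z)
for n in("scene","top"):
    cv2.imwrite(f"pics/{n}0.png",imaging.grab_frame(n)[:,:,::-1])
    print({k:np.round(v,3).tolist() for k,v in imaging.camera_model(n).items()})
print(imaging.camera_model("wrist"))
E
```

```text
pics
{'t': 0.0, 'q': [-83.312, 9.112, 91.572, -0.002, 79.423, -12.036], 'qvel': [0.04, 0.056, 0.009, -0.002, -0.082, 0.058], 'joint_torque': [-0.001, -38.557, -32.211, 0.07, 0.038, -0.0], 'tool_pos': [0.184, -0.544, 0.189], 'ee_rot': [[0.947, 0.321, -0.0], [0.321, -0.947, 0.002], [0.0, -0.002, -1.0]], 'ft_force': [0.596, -0.051, 0.612], 'torque': [0.02, 0.019, 0.005], 'finger_force': 0.0, 'gripper_width': 0.998} 0.0187
{'fx': 379.349, 'fy': 379.349, 'cx': 281.353, 'cy': 212.512, 'R': [[-0.815, -0.579, 0.019], [-0.383, 0.513, -0.768], [0.435, -0.633, -0.64]], 't': [0.394, 0.25, 0.774]}
{'fx': 520.647, 'fy': 520.647, 'cx': 280.653, 'cy': 209.178, 'R': [[0.056, -0.998, -0.005], [-0.961, -0.053, -0.273], [0.272, 0.021, -0.962]], 't': [0.015, 0.455, 1.369]}
{'fx': 348.8079917682986, 'fy': 348.8079917682986, 'cx': 278.32478732190856, 'cy': 208.56568778305885, 'hand_eye': array([[ 5.75990749e-04, -9.72186267e-01, -2.34208304e-01,
         6.51975555e-02],
       [ 9.99999177e-01,  2.91448010e-04,  1.24952240e-03,
        -1.02279068e-03],
       [-1.14650897e-03, -2.34208831e-01,  9.72185635e-01,
        -1.95088813e-01],
       [ 0.00000000e+00,  0.00000000e+00,  0.00000000e+00,
         1.00000000e+00]])}
```

View pics/scene0.png

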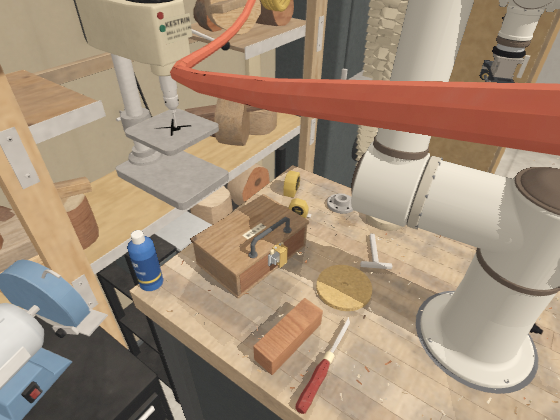

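View pics/top0.png

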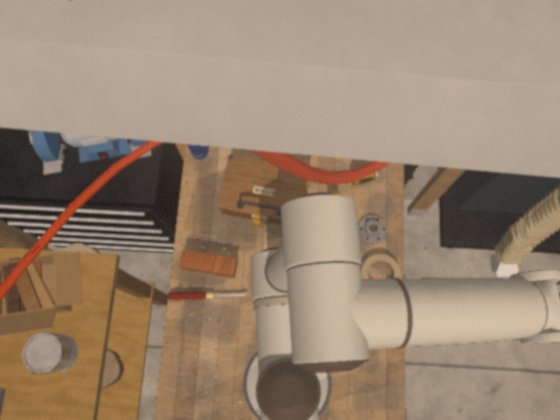

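The scene picture shows the box, with its handle from (255,250) to (287,222) and the catch at (278,257). Two tape measures lie behind it at (292,183) and (298,207), and the faceplate is at (341,203). In the top view the handle starts at (240,204), the faceplate is at (373,228) and a tape is near (370,175). The arm hides part of the box.

```bash
cat > h.py <<'E'
from bench import get_obs, imaging, ctrl
import cv2,numpy as np
def cam(n,o=None):
    m=imaging.camera_model(n); K=(m['fx'],m['fy'],m['cx'],m['cy'])
    if n=='wrist':
        o=o or get_obs(); R=np.array(o['ee_rot']); H=m['hand_eye']
        return K,R@H[:3,:3],R@H[:3,3]+o['tool_pos']
    R=np.array(m['R']); return K,R.T,-R.T@np.array(m['t'])
def ray(c,u,v):
    K,R,C=c; d=R@[(u-K[2])/K[0],(v-K[3])/K[1],1]; return C,d/np.linalg.norm(d)
def plane(c,u,v,z):
    C,d=ray(c,u,v); return C+d*(z-C[2])/d[2]
def tri(r1,r2):
    (a,d),(b,e)=r1,r2; s=np.linalg.lstsq(np.c_[d,-e],b-a,rcond=None)[0]
    return (a+s[0]*d+b+s[1]*e)/2, np.linalg.norm(a+s[0]*d-b-s[1]*e)
def proj(c,P):
    K,R,C=c; p=R.T@(np.array(P)-C); return K[0]*p[0]/p[2]+K[2],K[1]*p[1]/p[2]+K[3]
def snap(n,f):
    o=get_obs(); im=imaging.grab_frame(n)[:,:,::-1].copy(); cv2.imwrite(f'pics/{f}.png',im); return im,cam(n,o)
E
python3 - <<'E'
from h import *
np.set_printoptions(precision=3,suppress=True)
s,t=cam('scene'),cam('top')
for n,(u,v),z in [('plate',(341,199),.026),('tapeA',(292,172),.063),('tapeB',(298,200),.05),('h1',(254,245),.126),('h2',(288,220),.126),('can',(140,240),.15),('boxnear',(239,289),0),('boxleft',(193,238),.086),('boxR',(308,213),.086),('offc',(290,320),.048)]:
    print(n,plane(s,u,v,z))
for n,(u,v),z in [('plate',(373,226),.026),('tape',(370,175),.063),('h1',(240,203),.126),('boxFL',(220,211),.086),('boxRL',(232,155),.086),('can',(198,152),.15)]:
    print(n,plane(t,u,v,z))
a=cv2.imread('pics/scene0.png')[150:310,120:400]; b=cv2.imread('pics/top0.png')[130:250,170:420]
a=cv2.resize(a,(800,457),interpolation=3); cv2.imwrite('pics/c0.png',a)
E
```

```text
plate [ 0.424 -0.207  0.026]
tapeA [ 0.582 -0.19   0.063]
tapeB [ 0.503 -0.104  0.05 ]
h1 [0.441 0.161 0.126]
h2 [0.429 0.054 0.126]
can [0.616 0.303 0.15 ]
boxnear [0.463 0.193 0.   ]
boxleft [0.591 0.194 0.086]
boxR [ 0.43  -0.035  0.086]
offc [0.307 0.22  0.048]
plate [ 0.43  -0.219  0.026]
tape [ 0.567 -0.204  0.063]
h1 [0.447 0.147 0.126]
boxFL [0.433 0.204 0.086]
boxRL [0.597 0.184 0.086]
can [0.575 0.267 0.15 ]
```

View pics/c0.png

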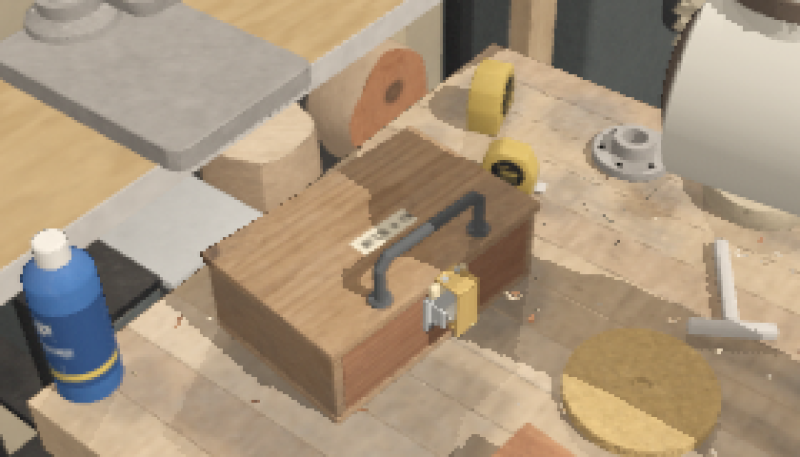

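The crop shows tape A, standing behind, at about (0.58,-0.19) m, and tape B beside the box at about (0.50,-0.10). I can't tell their sizes yet. I'll move up and look with the wrist camera.

```bash
for i in 1; do python3 -m creep '[[1,[1,-0.49,-0.61],[0,0,0]],[1,[1,-0.49,-0.61],[0,0,0]],[1,[1,-0.49,-0.61],[0,0,0]],[1,[1,-0.49,-0.61],[0,0,0]],[1,[1,-0.49,-0.61],[0,0,0]]]' >/dev/null
python3 -m creep '[[1,[1,-0.49,-0.61],[0,0,0]],[1,[1,-0.49,-0.61],[0,0,0]],[1,[1,-0.49,-0.61],[0,0,0]],[1,[1,-0.49,-0.61],[0,0,0]],[1,[1,-0.49,-0.61],[0,0,0]]]' >/dev/null
python3 -m creep '[[1,[1,-0.49,-0.61],[0,0,0]],[1,[1,-0.49,-0.61],[0,0,0]],[1,[1,-0.49,-0.61],[0,0,0]],[1,[1,-0.49,-0.61],[0,0,0]],[1,[1,-0.49,-0.61],[0,0,0]]]'
python3 -m creep '[[1,[0,0,0],[0,0,-0.94]],[1,[0,0,0],[0,0,-0.94]],[1,[0,0,0],[0,0,-0.94]],[1,[0,0,0],[0,0,-0.94]]]' >/dev/null
python3 -m creep '[[1,[0,0,0],[0,0,-0.94]],[1,[0,0,0],[0,0,-0.94]],[1,[0,0,0],[0,0,-0.94]],[1,[0,0,0],[0,0,-0.94]]]' >/dev/null
python3 -m creep '[[1,[0,0,0],[0,0,-0.94]],[1,[0,0,0],[0,0,-0.94]],[1,[0,0,0],[0,0,-0.94]],[1,[0,0,0],[0,0,-0.94]],[1,[0,0,0],[0,0,0]]]'; done
python3 - <<'E'
from h import *
snap('wrist','w1')
a=snap('top','t1')[0];b=snap('scene','s1')[0]
E
```

```text
t: 1.98
tool_pos: [0.4812, -0.2493, 0.4184]
ee_rot: [[0.947, 0.321, -0.001], [0.321, -0.947, 0.001], [-0.0, -0.001, -1.0]]
ft_force: [0.1, 0.1, -0.0]
gripper_width: 1.004
finger_force: 0.0
t: 3.6
tool_pos: [0.4806, -0.2501, 0.418]
ee_rot: [[0.117, 0.993, -0.001], [0.993, -0.117, 0.001], [0.0, -0.001, -1.0]]
ft_force: [-1.1, 0.0, -0.0]
gripper_width: 1.005
finger_force: 0.0
```

View pics/w1.png

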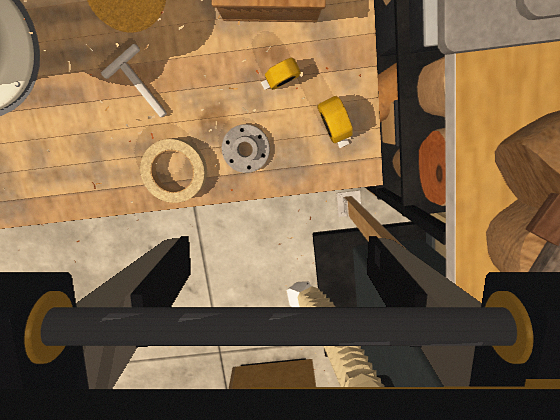

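The wrist view shows the larger tape at (337,120) with its hook toward (344,144), the smaller look-alike at (282,72), the faceplate at (247,148) and the box front at the top. Next I'll crop the top and scene views to locate the box.

```bash
python3 - <<'E'
from h import *
a=cv2.imread('pics/t1.png')[130:240,190:310]; b=cv2.imread('pics/s1.png')[180:300,180:330]
a=cv2.resize(a,None,fx=4,fy=4,interpolation=3); b=cv2.resize(b,(0,0),fx=2.12*0+2.1,fy=2.1,interpolation=3)
im=np.zeros((450,800,3),np.uint8); im[:440,:480]=a; im[:252,482:797]=b; cv2.imwrite('pics/c1.png',im)
E
```

```text
(no output)
```

View pics/c1.png

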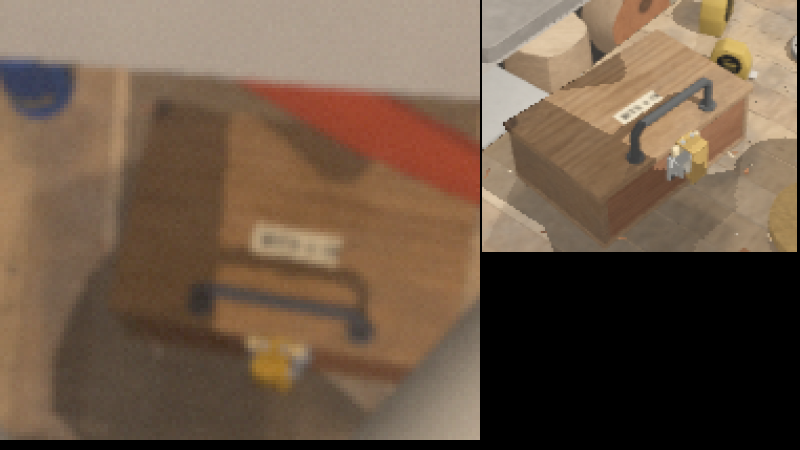

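```bash
python3 -m creep '[[1,[0.97,-0.32,0.28],[0,0,0]],[1,[0.97,-0.32,0.28],[0,0,0]],[1,[0.97,-0.32,0.28],[0,0,0]],[1,[0.97,-0.32,0.28],[0,0,0]],[1,[0.97,-0.32,0.28],[0,0,0]]]' >/dev/null
python3 -m creep '[[1,[0.97,-0.32,0.28],[0,0,0]],[1,[0.97,-0.32,0.28],[0,0,0]],[1,[0.97,-0.32,0.28],[0,0,0]],[1,[0.97,-0.32,0.28],[0,0,0]],[1,[0.97,-0.32,0.28],[0,0,0]]]' >/dev/null;python3 -m creep '[[1,[0,0,0],[0,0,0]]]'
python3 - <<'E'
from h import *
np.set_printoptions(precision=4,suppress=True)
im,c=snap('wrist','w2')
print(proj(c,[.441,.161,.126]),proj(c,[.429,.054,.126]))
g=im.max(2); m=(g<75).astype(np.uint8)
n,l,s,ce=cv2.connectedComponentsWithStats(m)
for i in range(1,n):
    if s[i,4]>100: print(s[i],ce[i])
E
```

```text
t: 5.12
tool_pos: [0.4289, 0.001, 0.3482]
ee_rot: [[0.114, 0.993, -0.0], [0.993, -0.114, 0.0], [0.0, -0.0, -1.0]]
ft_force: [-0.5, 0.4, -0.0]
gripper_width: 0.997
finger_force: 0.0
(np.float64(273.1302890822247), np.float64(36.107863414217064)) (np.float64(273.64547359840617), np.float64(136.0947140304672))
[  425     0    78   286 12624] [456.5148 112.2663]
[276  40  16 108 869] [283.5478  83.3268]
[  4 130  81 128 661] [ 66.6218 187.5265]
[    0   236   560   184 55879] [284.2881 349.8157]
```

View pics/w2.png

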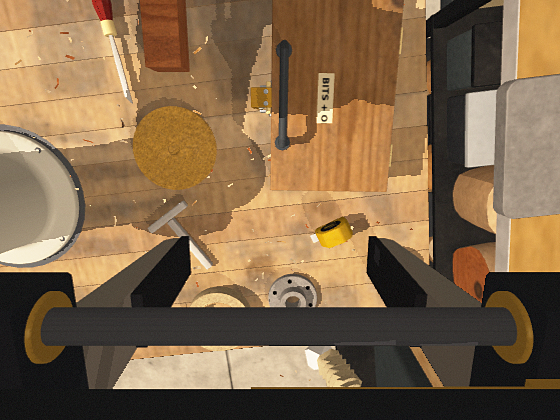

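The wrist view shows the bar at columns 278–288 and rows 42–145, the lid's -y edge along row 191 from column 271 to 387, and the catch at (261,97).

```bash
python3 - <<'E'
from h import *
np.set_printoptions(precision=4,suppress=True)
im=cv2.imread('pics/w2.png'); c=cam('wrist')
g=im.max(2); m=g<80
P=[]
for v in range(60,128,4):
    x=np.where(m[v,270:300])[0]+270; P.append([(x.min()+x.max())/2,v]); 
P=np.array(P); k=np.polyfit(P[:,1],P[:,0],1); print(k, P[::4].tolist())
for v in (50,93,140): print('bar',plane(c,np.polyval(k,v),v,.126))
# lid edges by wood mask
for u,v in [(271,190.5),(387,191),(272,0),(402,0)]: print(plane(c,u,v,.086))
b=cv2.cvtColor(im,cv2.COLOR_BGR2GRAY)
for u in (300,340,375): # lower lid edge rows
    d=np.abs(np.diff(b[175:205,u].astype(int)));print(u,175+d.argsort()[-3:]+.5)
for v in (20,160,180):
    d=np.abs(np.diff(b[v,255:275].astype(int)));e=np.abs(np.diff(b[v,375:415].astype(int)));print(v,255+d.argsort()[-3:]+.5,375+e.argsort()[-3:]+.5)
E
```

```text
[ -0.0086 284.0539] [[284.0, 60.0], [283.0, 76.0], [283.0, 92.0], [283.0, 108.0], [285.0, 124.0]]
bar [0.4516 0.1447 0.126 ]
bar [0.4461 0.0995 0.126 ]
bar [0.4398 0.0473 0.126 ]
[ 0.417  -0.0184  0.086 ]
[ 0.5707 -0.0368  0.086 ]
[0.4455 0.208  0.086 ]
[0.5978 0.1905 0.086 ]
300 [195.5 190.5 203.5]
340 [199.5 191.5 198.5]
375 [191.5 194.5 195.5]
20 [268.5 271.5 272.5] [410.5 376.5 401.5]
160 [267.5 270.5 264.5] [401.5 389.5 390.5]
180 [270.5 269.5 264.5] [386.5 378.5 387.5]
```

```bash
python3 -m creep '[[1,[0.98,0.05,0],[0,0,0]],[1,[0.98,0.05,0.5],[0,0,0]],[1,[0.98,0.05,1],[0,0,0]],[1,[0.98,0.05,1],[0,0,0]],[1,[0,0,1],[0,0,0]]]' >/dev/null
python3 -m creep '[[1,[0,0,1],[0,0,0]],[1,[0,0,1],[0,0,0]],[1,[0,0,1],[0,0,0]],[1,[0,0,1],[0,0,0]],[0.6,[0,0,1],[0,0,0]]]'
python3 -m creep '[[0.2,[0,0,0.6],[0,0,0]],[-0.3,[0,0,0.5],[0,0,0]],[-1,[0,0,0],[0,0,0]],[-1,[0,0,0],[0,0,0]],[-1,[0,0,0],[0,0,0]]]' 50
python3 -m creep '[[-1,[0,0,0],[0,0,0]],[-1,[0,0,0],[0,0,0]],[-1,[0,0,0],[0,0,0]]]' 50
```

```text
t: 6.42
tool_pos: [0.4464, 0.0957, 0.1354]
ee_rot: [[0.117, 0.993, 0.001], [0.993, -0.117, -0.0], [-0.0, 0.001, -1.0]]
ft_force: [0.9, 0.5, 0.3]
gripper_width: 0.911
finger_force: 0.0
t: 7.05
tool_pos: [0.4464, 0.0967, 0.1093]
ee_rot: [[0.116, 0.993, 0.002], [0.993, -0.116, -0.0], [0.0, 0.002, -1.0]]
ft_force: [0.6, -0.2, 0.2]
gripper_width: 0.37
finger_force: 0.0
t: 7.42
tool_pos: [0.4457, 0.0967, 0.1085]
ee_rot: [[0.116, 0.993, 0.0], [0.993, -0.116, -0.0], [-0.0, 0.0, -1.0]]
ft_force: [-0.2, -0.2, 0.0]
gripper_width: 0.043
finger_force: 0.0
```

```bash
python3 -m creep '[[-1,[0,0,0],[0,0,0]]]' 50; python3 - <<'E'
from h import *
im,c=snap('wrist','w3'); s,cs=snap('scene','s3')
out=np.zeros((430,790,3),np.uint8)
a=cv2.resize(s[170:290,200:320],(400,400),interpolation=3); out[:400,:400]=a
b=cv2.resize(im[130:390,150:410],(385,385)); out[:385,402:787]=b; cv2.imwrite('pics/c3.png',out)
E
```

```text
t: 7.55
tool_pos: [0.4456, 0.0968, 0.1084]
ee_rot: [[0.116, 0.993, 0.0], [0.993, -0.116, 0.0], [0.0, -0.0, -1.0]]
ft_force: [0.9, -0.1, -0.1]
gripper_width: 0.007
finger_force: 0.0
```

View pics/c3.png

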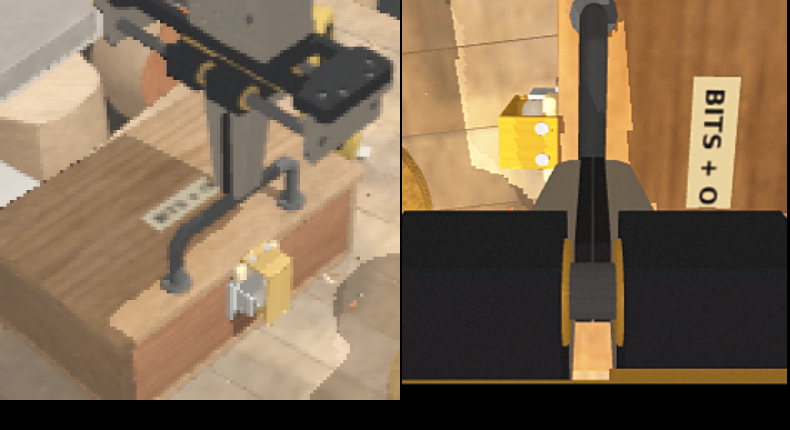

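The picture shows the fingertips closed at the bar, but the gripper reads fully shut. The bar must lie a little lower than I assumed, so I'll triangulate its height.

```bash
python3 - <<'E'
from h import *
np.set_printoptions(precision=4,suppress=True)
o=get_obs();c=cam('wrist',o);s=cam('scene');t=cam('top')
# plane through the wrist cam and bar line (current view): columns at two rows
im=cv2.imread('pics/w3.png'); g=im.max(2)
P=[]
for v in range(150,225,5):
    x=np.where(g[v,262:300]<85)[0]+262
    P.append([x.min(),x.max(),v])
print(P[::3])
P=np.array(P,float); k=np.polyfit(P[:,2],(P[:,0]+P[:,1])/2,1); C,d1=ray(c,np.polyval(k,150),150); _,d2=ray(c,np.polyval(k,220),220); n=np.cross(d1,d2)
for cc,pts in((s,[(253.6,241),(288,219.5),(270,230)]),(t,[(240.5,202.5),(278,205.5)])):
  for u,v in pts:
    A,d=ray(cc,u,v); print(A+d*(n@(C-A))/(n@d))
print('tcp in scene',proj(s,o['tool_pos']),'expected bar mid',proj(s,[.445,.0975,.126]))
E
```

```text
[[np.int64(270), np.int64(288), 150], [np.int64(270), np.int64(287), 165], [np.int64(270), np.int64(287), 180], [np.int64(269), np.int64(287), 195], [np.int64(269), np.int64(287), 210]]
[0.4515 0.1494 0.1224]
[0.4373 0.0423 0.1152]
[0.445  0.1004 0.1213]
[0.4512 0.1469 0.1167]
[0.4377 0.046  0.1534]
tcp in scene (np.float64(270.7785105071188), np.float64(233.28689911107566)) expected bar mid (np.float64(270.8119288249095), np.float64(227.68249349168244))
```

```bash
python3 -m creep '[[-0.2,[0,0,0],[0,0,0]],[-0.2,[0,0,0],[0,0,0]],[-0.2,[0,0,0],[0,0,0]],[-0.2,[0,0,0],[0,0,0]]]'; python3 - <<'E'
from h import *
im,c=snap('wrist','w4'); s,cs=snap('scene','s4')
out=np.zeros((420,800,3),np.uint8)
out[:400,:400]=cv2.resize(s[200:260,240:300],(400,400),interpolation=0)
out[:400,400:]=cv2.resize(im[180:320,210:350],(400,400),interpolation=0); cv2.imwrite('pics/c4.png',out)
E
```

```text
t: 8.15
tool_pos: [0.4456, 0.0967, 0.1084]
ee_rot: [[0.116, 0.993, -0.0], [0.993, -0.116, -0.0], [-0.0, -0.0, -1.0]]
ft_force: [-0.2, -0.4, 0.5]
gripper_width: 0.396
finger_force: 0.0
```

View pics/c4.png

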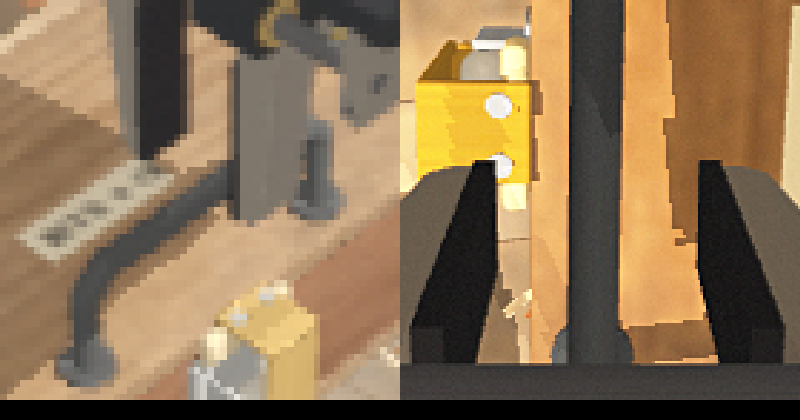

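Half open, the fingers straddle the bar and are centred on it. The tips barely reach its height, so I'll go about 11 mm lower and close again.

```bash
python3 -m creep '[[-0.2,[0,0,0.15],[0,0,0]],[-0.2,[0,0,0.15],[0,0,0]],[-0.2,[0,0,0.15],[0,0,0]]]' 50; python3 -m creep '[[-1,[0,0,0],[0,0,0]],[-1,[0,0,0],[0,0,0]],[-1,[0,0,0],[0,0,0]],[-1,[0,0,0],[0,0,0]]]' 50
```

```text
t: 8.62
tool_pos: [0.4455, 0.0967, 0.0968]
ee_rot: [[0.116, 0.993, -0.0], [0.993, -0.116, -0.0], [-0.0, -0.0, -1.0]]
ft_force: [-0.7, -0.6, 0.4]
gripper_width: 0.397
finger_force: 0.0
t: 9.12
tool_pos: [0.4452, 0.0968, 0.0973]
ee_rot: [[0.116, 0.993, -0.001], [0.993, -0.116, 0.0], [-0.0, -0.001, -1.0]]
ft_force: [-2.8, 0.0, 2.2]
gripper_width: 0.092
finger_force: 50.0
```

```bash
python3 -m creep '[[-0.5,[0,0,0],[0,0,0]],[-0.5,[0,0,0],[0,0,0]],[-0.5,[0,0,0.16],[0,0,0]],[-0.5,[0,0,0.16],[0,0,0]],[-0.5,[0,0,0.16],[0,0,0]]]' 50; python3 -m creep '[[-1,[0,0,0],[0,0,0]],[-1,[0,0,0],[0,0,0]],[-1,[0,0,0],[0,0,0]],[-1,[0,0,0],[0,0,0]]]' 50
```

```text
t: 9.75
tool_pos: [0.4455, 0.0967, 0.0847]
ee_rot: [[0.116, 0.993, -0.0], [0.993, -0.116, 0.0], [0.0, -0.0, -1.0]]
ft_force: [0.8, -0.3, -0.3]
gripper_width: 0.251
finger_force: 0.0
t: 10.25
tool_pos: [0.4451, 0.0968, 0.085]
ee_rot: [[0.116, 0.993, -0.001], [0.993, -0.116, 0.0], [-0.0, -0.001, -1.0]]
ft_force: [-2.2, -0.0, -1.2]
gripper_width: 0.093
finger_force: 50.0
```

The bar is gripped: about 9 mm wide, 50 N. The tool's reported height is about 20 mm below the true one, so I'll allow for that from here on. Now I'll break the catch.

```bash
python3 -m creep '[[-1,[0,0.06,-0.14],[0,0,0]],[-1,[0,0.06,-0.14],[0,0,0]],[-1,[0,0.06,-0.14],[0,0,0]],[-1,[0,0.06,-0.14],[0,0,0]],[-1,[0,0,0],[0,0,0]]]' 60;python3 -m creep '[[-1,[0,0.07,-0.13],[0,0,0]],[-1,[0,0.07,-0.13],[0,0,0]],[-1,[0,0.07,-0.13],[0,0,0]],[-1,[0,0.07,-0.13],[0,0,0]],[-1,[0,0,0],[0,0,0]]]' 60
```

```text
t: 10.88
tool_pos: [0.4513, 0.096, 0.1]
ee_rot: [[0.116, 0.993, -0.001], [0.993, -0.116, -0.0], [-0.0, -0.001, -1.0]]
ft_force: [-6.2, 0.5, 0.4]
gripper_width: 0.084
finger_force: 60.0
t: 11.5
tool_pos: [0.4576, 0.0951, 0.1124]
ee_rot: [[0.116, 0.993, -0.003], [0.993, -0.116, -0.0], [-0.001, -0.003, -1.0]]
ft_force: [-7.8, -0.1, -0.4]
gripper_width: 0.088
finger_force: 60.0
```

```bash
python3 -m creep '[[-1,[0,0.34,-0.48],[0,0,0]],[-1,[0,0.36,-0.48],[0,0,0]],[-1,[0,0.44,-0.4],[0,0,0]],[-1,[0,0.44,-0.4],[0,0,0]],[-1,[0,0,0],[0,0,0]]]' 40;python3 -m creep '[[-1,[0,0.52,-0.3],[0,0,0]],[-1,[0,0.52,-0.3],[0,0,0]],[-1,[0,0.57,-0.2],[0,0,0]],[-1,[0,0.57,-0.2],[0,0,0]],[-1,[0,0,0],[0,0,0]]]' 40
```

```text
t: 12.12
tool_pos: [0.4986, 0.0898, 0.1596]
ee_rot: [[0.116, 0.993, 0.001], [0.993, -0.116, -0.002], [-0.002, 0.001, -1.0]]
ft_force: [-10.8, -2.4, 11.8]
gripper_width: 0.093
finger_force: 40.0
t: 12.75
tool_pos: [0.5551, 0.0826, 0.1847]
ee_rot: [[0.116, 0.993, 0.007], [0.993, -0.116, -0.003], [-0.002, 0.007, -1.0]]
ft_force: [-2.9, -4.1, 4.7]
gripper_width: 0.093
finger_force: 40.0
```

```bash
python3 -m creep '[[-1,[0,0.6,-0.06],[0,0,0]],[-1,[0,0.6,-0.06],[0,0,0]],[-1,[0,0.6,0.04],[0,0,0]],[-1,[0,0.6,0.04],[0,0,0]],[-1,[0,0,0],[0,0,0]]]' 30;python3 -m creep '[[-1,[0,0.58,0.16],[0,0,0]],[-1,[0,0.58,0.16],[0,0,0]],[-1,[0,0.55,0.24],[0,0,0]],[-1,[0,0.2,0.11],[0,0,0]],[-1,[0,0,0],[0,0,0]]]' 30; python3 - <<'E'
from h import *
snap('scene','s5'); snap('top','t5')
E
```

```text
t: 13.38
tool_pos: [0.6149, 0.0751, 0.1849]
ee_rot: [[0.117, 0.993, 0.007], [0.993, -0.117, -0.004], [-0.003, 0.008, -1.0]]
ft_force: [0.1, -5.3, 2.9]
gripper_width: 0.101
finger_force: 30.0
t: 14.0
tool_pos: [0.6613, 0.0695, 0.1672]
ee_rot: [[0.117, 0.993, 0.005], [0.993, -0.117, -0.004], [-0.003, 0.006, -1.0]]
ft_force: [-0.5, -6.5, -1.5]
gripper_width: 0.097
finger_force: 30.0
```

View pics/s5.png

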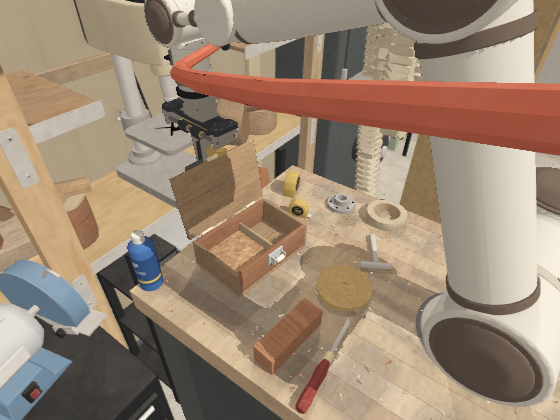

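The scene view shows the lid standing past upright and the box open, with nothing else disturbed. I'll release, rise along the lid, and head for the faceplate.

```bash
python3 -m creep '[[-0.5,[0,0,0],[0,0,0]],[-0.5,[0,0,0],[0,0,0]],[-0.5,[0,0,0],[0,0,0]],[-0.5,[0,0.1,-0.5],[0,0,0]],[-0.5,[0,0.1,-0.5],[0,0,0]]]' 30
python3 -m creep '[[-0.5,[0,0.2,-1],[0,0,0]],[-0.5,[0,0.1,-1],[0,0,0]],[0,[0,0,-1],[0,0,0]],[1,[0,0,-1],[0,0,0]],[1,[-1,0,0],[0,0,0]]]'
python3 -m creep '[[1,[-1,-0.7,0],[0,0,0]],[1,[-1,-0.7,0],[0,0,0]],[1,[-1,-0.7,0],[0,0,0]],[1,[-1,-0.7,0],[0,0,0]],[1,[-1,-0.7,0],[0,0,0]]]' >/dev/null
python3 -m creep '[[1,[-1,-0.8,0],[0,0,0]],[1,[-1,-0.8,0],[0,0,0]],[1,[-1,-0.8,0],[0,0,0]],[1,[-1,-0.8,0],[0,0,0]],[1,[0,-0.8,0],[0,0,0]]]'
python3 - <<'E'
from h import *
np.set_printoptions(precision=4,suppress=True)
o=get_obs();im,c=snap('wrist','w6')
print(proj(c,[.43,-.215,0]))
hsv=cv2.cvtColor(im,cv2.COLOR_BGR2HSV); 
m=((hsv[...,1]<45)&(hsv[...,2]>70)&(hsv[...,2]<215)).astype(np.uint8)
n,l,s,ce=cv2.connectedComponentsWithStats(m)
for i in range(1,n):
    if s[i,4]>300: print(s[i],ce[i])
E
```

```text
t: 14.72
tool_pos: [0.6638, 0.0715, 0.1911]
ee_rot: [[0.115, 0.993, -0.001], [0.993, -0.115, 0.0], [0.0, -0.001, -1.0]]
ft_force: [-0.4, -0.5, 0.6]
gripper_width: 0.25
finger_force: 0.0
t: 15.35
tool_pos: [0.6698, 0.0467, 0.2945]
ee_rot: [[0.113, 0.994, 0.006], [0.994, -0.113, -0.0], [0.001, 0.006, -1.0]]
ft_force: [0.1, -0.5, -0.3]
gripper_width: 0.555
finger_force: 0.0
t: 16.6
tool_pos: [0.4554, -0.1574, 0.2913]
ee_rot: [[0.118, 0.993, 0.0], [0.993, -0.118, -0.0], [-0.0, 0.0, -1.0]]
ft_force: [1.0, 1.0, -0.8]
gripper_width: 1.001
finger_force: 0.0
(np.float64(265.61204399862896), np.float64(214.34146035358225))
[ 467    0   38   84 2562] [486.1569  45.0027]
```

```bash
python3 - <<'E'
from h import *
np.set_printoptions(precision=4,suppress=True)
im=cv2.imread('pics/w6.png'); c=cam('wrist')
x0,y0=205,140; r=im[y0:280,x0:345]; g=cv2.cvtColor(r,cv2.COLOR_BGR2GRAY); h=cv2.cvtColor(r,cv2.COLOR_BGR2HSV)
for a,b in ((11,20),(25,36)):
    k=cv2.HoughCircles(g,cv2.HOUGH_GRADIENT,1,5,param1=120,param2=10,minRadius=a,maxRadius=b)
    print(a,None if k is None else k[0][:5]+[x0,y0,0])
for t in (40,60,80,100):
    m=(h[...,1]<t).astype(np.uint8); m[110:]=0
    m=cv2.morphologyEx(m,cv2.MORPH_CLOSE,np.ones((5,5)))
    n,l,s,ce=cv2.connectedComponentsWithStats(m); i=1+s[1:,4].argmax(); print(t,s[i]+[x0,y0,0,0,0],ce[i]+[x0,y0])
E
```

```text
11 [[269.5 212.5  19.4]
 [264.5 216.5  13.8]
 [229.5 197.5  18.3]
 [246.5 195.5  18.3]
 [262.5 222.5  16.1]]
25 [[262.5 217.5  27.7]
 [264.5 209.5  34.3]
 [267.5 221.5  34.3]
 [259.5 223.5  34.3]
 [259.5 208.5  28.8]]
40 [284 140  10   9  53] [288.2453 143.3396]
60 [ 235  189   58   57 2350] [263.56   216.8715]
80 [ 235  189   58   57 2406] [263.5316 216.9377]
100 [ 235  189  101   61 3261] [275.3824 221.1822]
```

```bash
python3 -c "
from h import *
print(plane(cam('wrist'),263.8,217.2,-.012))"
python3 -m creep '[[1,[0,0,0.6],[0,0,-0.98]],[1,[0,0,0.6],[0,0,-0.98]],[1,[0,0,0.6],[0,0,-0.98]],[1,[0,0,0.6],[0,0,-0.98]],[1,[0,0,0.6],[0,0,-0.98]]]' >/dev/null
python3 -m creep '[[1,[0,0,0.6],[0,0,-0.98]],[1,[0,0,0.6],[0,0,-0.98]],[1,[0,0,0.6],[0,0,-0.98]],[1,[0,0,0],[0,0,-0.98]],[1,[0,0,0],[0,0,-0.98]]]' >/dev/null
python3 -m creep '[[1,[0,0,0],[0,0,-0.98]],[1,[0,0,0],[0,0,-0.98]],[1,[0,0,0],[0,0,-0.98]],[1,[0,0,0],[0,0,-0.98]],[1,[0,0,0],[0,0,-0.98]]]' >/dev/null
python3 -m creep '[[1,[0,0,0],[0,0,-0.98]]]'
```

```text
[ 0.42438806 -0.22122902 -0.012     ]
t: 18.65
tool_pos: [0.4568, -0.1561, 0.1712]
ee_rot: [[-0.993, 0.115, 0.001], [0.115, 0.993, -0.0], [-0.001, -0.0, -1.0]]
ft_force: [-0.4, -0.3, -0.5]
gripper_width: 1.0
finger_force: 0.0
```

```bash
python3 -m creep '[[1,[0.33,-0.91,0.4],[0,0,0]],[1,[0.33,-0.91,0.4],[0,0,0]],[1,[0.33,-0.91,0.4],[0,0,0]],[1,[0,0,0],[0,0,0]]]'
cat > disc.py <<'E'
from h import *
np.set_printoptions(precision=4,suppress=True)
import sys
o=get_obs();im,c=snap('wrist',sys.argv[1]); h=cv2.cvtColor(im,cv2.COLOR_BGR2HSV)
m=(h[...,1]<70).astype(np.uint8); u,v=map(int,proj(c,list(o['tool_pos'][:2])+[-.01])); print(u,v)
w=np.zeros_like(m); w[max(v-80,0):v+80,u-75:u+75]=1; m*=w
m=cv2.morphologyEx(m,cv2.MORPH_CLOSE,np.ones((7,7)));n,l,s,ce=cv2.connectedComponentsWithStats(m)
i=1+s[1:,4].argmax(); print(s[i],ce[i])
x,y,a,b=s[i,:4]; P=plane(c,x+a/2-.5,y+b/2-.5,-.012); d=P-o['tool_pos']; R=np.array(o['ee_rot']); print(P,'tool units',R.T@d/.025)
g=cv2.cvtColor(im,cv2.COLOR_BGR2GRAY)[y:y+b,x:x+a]
k=cv2.HoughCircles(g,cv2.HOUGH_GRADIENT,1,5,param1=120,param2=15,minRadius=10,maxRadius=int(a*.7)); print(None if k is None else k[0][:5]+[x,y,0])
E
python3 disc.py w7
```

```text
t: 19.15
tool_pos: [0.4232, -0.2216, 0.1404]
ee_rot: [[-0.993, 0.12, -0.001], [0.12, 0.993, 0.001], [0.001, 0.001, -1.0]]
ft_force: [0.2, -0.4, 0.5]
gripper_width: 1.0
finger_force: 0.0
277 191
[ 240  155   86   85 5223] [282.8122 197.2897]
[ 0.4295 -0.2174 -0.012 ] tool units [-0.2335  0.191   6.0957]
[[276.5 207.5  30.5]
 [273.5 203.5  33.8]
 [290.5 204.5  32.1]
 [281.5 201.5  23.2]
 [296.5 209.5  28.8]]
```

Two wrist views put the disc at z≈0.01, so the tool frame is right. It's the fingers that end about 22 mm short of the stated TCP. I'll descend with that in mind and watch the force.

```bash
python3 -m creep '[[1,[-0.05,0.18,0.9],[0,0,0]],[1,[0,0,0.9],[0,0,0]],[1,[0,0,0.9],[0,0,0]],[0.6,[0,0,0.9],[0,0,0]],[0.6,[0,0,0.9],[0,0,0]]]'
python3 -m creep '[[0.6,[0,0,0.3],[0,0,0]],[0.6,[0,0,0.2],[0,0,0]],[0.6,[0,0,0.1],[0,0,0]],[0.6,[0,0,0],[0,0,0]]]'
python3 -m creep '[[0.6,[0,0,0.12],[0,0,0]],[0.6,[0,0,0],[0,0,0]]]'
```

```text
t: 19.82
tool_pos: [0.4266, -0.2162, 0.0282]
ee_rot: [[-0.993, 0.117, 0.001], [0.117, 0.993, -0.001], [-0.001, -0.0, -1.0]]
ft_force: [-0.1, 0.2, -0.3]
gripper_width: 0.813
finger_force: 0.0
t: 20.32
tool_pos: [0.4257, -0.2169, 0.0135]
ee_rot: [[-0.993, 0.118, 0.001], [0.118, 0.993, -0.001], [-0.001, -0.0, -1.0]]
ft_force: [-0.7, 0.2, 0.6]
gripper_width: 0.804
finger_force: 0.0
t: 20.58
tool_pos: [0.4252, -0.2167, 0.0099]
ee_rot: [[-0.993, 0.119, -0.0], [0.119, 0.993, 0.0], [0.0, 0.0, -1.0]]
ft_force: [0.3, 0.4, -0.3]
gripper_width: 0.799
finger_force: 0.0
```

```bash
python3 -m creep '[[0.6,[0,0,0.15],[0,0,0]],[0.6,[0,0,0.15],[0,0,0]],[0.6,[0,0,0],[0,0,0]]]'
python3 -m creep '[[0.6,[0,0,0.1],[0,0,0]],[0.6,[0,0,0],[0,0,0]]]'
python3 -m creep '[[0.6,[0,0,0.1],[0,0,0]],[0.6,[0,0,0],[0,0,0]]]'
```

```text
t: 20.95
tool_pos: [0.4249, -0.2164, 0.0019]
ee_rot: [[-0.993, 0.119, -0.001], [0.119, 0.993, 0.001], [0.001, 0.001, -1.0]]
ft_force: [0.9, -0.2, 0.1]
gripper_width: 0.803
finger_force: 0.0
t: 21.2
tool_pos: [0.4252, -0.2166, -0.0002]
ee_rot: [[-0.993, 0.119, -0.0], [0.119, 0.993, 0.0], [0.0, 0.0, -1.0]]
ft_force: [-0.3, -0.8, 0.9]
gripper_width: 0.8
finger_force: 0.0
t: 21.45
tool_pos: [0.4252, -0.2166, -0.0027]
ee_rot: [[-0.993, 0.119, -0.0], [0.119, 0.993, 0.0], [0.0, 0.0, -1.0]]
ft_force: [0.4, -0.3, -0.3]
gripper_width: 0.8
finger_force: 0.0
```

Clear of the disc at -0.003 with the tip offset. Closing on the boss.

```bash
python3 -m creep '[[0.6,[0,0,0.1],[0,0,0]],[-0.3,[0,0,0.05],[0,0,0]],[-1,[0,0,0],[0,0,0]],[-1,[0,0,0],[0,0,0]],[-1,[0,0,0],[0,0,0]]]' 50
python3 -m creep '[[-1,[0,0,0],[0,0,0]],[-1,[0,0,-0.2],[0,0,0]],[-1,[0,0,-0.6],[0,0,0]],[-1,[0,0,0],[0,0,0]]]' 50
```

```text
t: 22.08
tool_pos: [0.4254, -0.2169, -0.0062]
ee_rot: [[-0.993, 0.118, 0.0], [0.118, 0.993, -0.0], [-0.0, -0.0, -1.0]]
ft_force: [0.2, -0.0, -1.6]
gripper_width: 0.446
finger_force: 49.8
t: 22.58
tool_pos: [0.4264, -0.2176, 0.0153]
ee_rot: [[-0.993, 0.118, 0.002], [0.118, 0.993, -0.002], [-0.003, -0.002, -1.0]]
ft_force: [0.6, -0.7, -3.0]
gripper_width: 0.443
finger_force: 49.7
```

```bash
python3 -m creep '[[-1,[0,0,-1],[0,0,0]],[-1,[0,0,-1],[0,0,0]],[-1,[0,0,-1],[0,0,0]],[-1,[-0.12,0.95,-1],[0,0,0]],[-1,[-0.12,0.95,-1],[0,0,0]]]' >/dev/null
python3 -m creep '[[-1,[-0.12,0.95,-0.4],[0,0,0]],[-1,[-0.12,0.95,0],[0,0,0]],[-1,[-0.12,0.95,0],[0,0,0]],[-1,[-0.12,0.95,0],[0,0,0]],[-1,[-0.12,0.95,0],[0,0,0]]]' >/dev/null
python3 -m creep '[[-1,[-0.12,0.95,0],[0,0,0]],[-1,[-0.12,0.95,0],[0,0,0]],[-1,[-0.12,0.95,0],[0,0,0]],[-1,[-0.12,0.95,0],[0,0,0]],[-1,[-0.12,0.95,0],[0,0,0]]]' >/dev/null
python3 -m creep '[[-1,[-0.12,0.95,0],[0,0,0]],[-1,[-0.12,0.95,0],[0,0,0]],[-1,[-0.12,0.95,0],[0,0,0]],[-1,[0,0,0],[0,0,0]]]'
python3 - <<'E'
from h import *
snap('wrist','w8'); s=snap('scene','s8')[0]; w=cv2.imread('pics/w8.png')
out=np.zeros((420,800,3),np.uint8); out[:,:400]=cv2.resize(s[150:300,170:320],(400,420)); out[:,400:]=w[:,80:480]; cv2.imwrite('pics/c8.png',out)
E
```

```text
t: 24.95
tool_pos: [0.5119, 0.1329, 0.1484]
ee_rot: [[-0.993, 0.116, -0.001], [0.116, 0.993, 0.0], [0.001, 0.0, -1.0]]
ft_force: [0.3, -0.6, -4.3]
gripper_width: 0.441
finger_force: 49.7
```

```bash
python3 -m creep '[[-1,[0,0,1],[0,0,0]],[-1,[0,0,1],[0,0,0]],[-1,[0,0,1],[0,0,0]],[-1,[0,0,0.8],[0,0,0]],[-1,[0,0,0],[0,0,0]]]'
python3 -m creep '[[-1,[0,0,0.3],[0,0,0]],[-1,[0,0,0.2],[0,0,0]],[-1,[0,0,0.15],[0,0,0]],[-1,[0,0,0.12],[0,0,0]],[-1,[0,0,0],[0,0,0]]]'
```

```text
t: 25.68
tool_pos: [0.5103, 0.1308, 0.052]
ee_rot: [[-0.993, 0.12, -0.004], [0.12, 0.993, -0.0], [0.004, -0.001, -1.0]]
ft_force: [0.3, 1.5, -4.0]
gripper_width: 0.442
finger_force: 49.7
t: 26.3
tool_pos: [0.512, 0.1317, 0.0343]
ee_rot: [[-0.993, 0.118, -0.0], [0.118, 0.993, -0.0], [0.0, -0.0, -1.0]]
ft_force: [-0.5, 0.3, -4.4]
gripper_width: 0.44
finger_force: 49.7
```

```bash
python3 -m creep '[[-1,[0,0,0.1],[0,0,0]],[-1,[0,0,0.1],[0,0,0]],[-1,[0,0,0.08],[0,0,0]],[-1,[0,0,0],[0,0,0]]]'
python3 -m creep '[[-1,[0,0,0.06],[0,0,0]],[-1,[0,0,0],[0,0,0]]]'
```

```text
t: 26.8
tool_pos: [0.512, 0.1317, 0.0272]
ee_rot: [[-0.993, 0.119, -0.001], [0.119, 0.993, 0.0], [0.001, -0.0, -1.0]]
ft_force: [0.2, 0.9, -3.8]
gripper_width: 0.442
finger_force: 49.7
t: 27.05
tool_pos: [0.5121, 0.1317, 0.0259]
ee_rot: [[-0.993, 0.119, -0.0], [0.119, 0.993, 0.0], [0.0, -0.0, -1.0]]
ft_force: [-0.0, -0.4, -3.5]
gripper_width: 0.439
finger_force: 49.7
```

```bash
python3 -m creep '[[-1,[0,0,0.06],[0,0,0]],[-1,[0,0,0.04],[0,0,0]],[-1,[0,0,0],[0,0,0]]]'
python3 -m creep '[[0.2,[0,0,0],[0,0,0]],[0.2,[0,0,0],[0,0,0]],[0.2,[0,0,-0.2],[0,0,0]],[0.2,[0,0,-0.8],[0,0,0]],[0.2,[0,0,-1],[0,0,0]]]'
python3 -m creep '[[0.2,[0,0,-1],[0,0,0]],[0.2,[0,0,-1],[0,0,0]],[1,[0,0,-1],[0,0,0]],[1,[0,0,-1],[0,0,0]],[1,[0,0,0],[0,0,0]]]'
python3 disc.py w9
```

```text
t: 27.42
tool_pos: [0.5123, 0.1317, 0.0256]
ee_rot: [[-0.993, 0.118, -0.001], [0.118, 0.993, -0.0], [0.001, -0.0, -1.0]]
ft_force: [-8.4, -1.3, 13.4]
gripper_width: 0.444
finger_force: 50.4
t: 28.05
tool_pos: [0.5118, 0.1317, 0.0737]
ee_rot: [[-0.993, 0.119, -0.001], [0.119, 0.993, -0.0], [0.001, -0.0, -1.0]]
ft_force: [0.2, 0.0, -0.1]
gripper_width: 0.602
finger_force: 0.0
t: 28.68
tool_pos: [0.5139, 0.1318, 0.1758]
ee_rot: [[-0.993, 0.119, 0.005], [0.119, 0.993, 0.0], [-0.005, 0.001, -1.0]]
ft_force: [0.2, 0.2, 0.6]
gripper_width: 0.906
finger_force: 0.0
277 184
[ 236  151   85   84 5139] [277.934  192.4238]
[ 0.5229  0.131  -0.012 ] tool units [-0.3217  0.0055  7.5118]
[[268.5 197.5  31.6]
 [287.5 181.5  27.5]
 [271.5 202.5  30.2]
 [263.5 191.5  29.4]
 [264.5 178.5  27.5]]
```

Faceplate placed. Next I'll get the tape's pose from the first wrist image.

```bash
cat > tape.py <<'E'
from h import *
np.set_printoptions(precision=4,suppress=True)
def find(im,c,roi=None):
    h=cv2.cvtColor(im,cv2.COLOR_BGR2HSV); m=((h[...,0]>18)&(h[...,0]<33)&(h[...,1]>150)&(h[...,2]>110)).astype(np.uint8)
    m=cv2.morphologyEx(m,cv2.MORPH_CLOSE,np.ones((3,3)))
    cs=cv2.findContours(m,0,2)[0]
    for k in cs:
        if cv2.contourArea(k)>150:
            b=cv2.boxPoints(cv2.minAreaRect(k)); W=np.array([plane(c,u,v,.063)[:2] for u,v in b])
            print(cv2.contourArea(k),b.tolist(),W.mean(0)); 
            e=[W[1]-W[0],W[2]-W[1]]; print('  sides mm',[ (np.linalg.norm(q)*1e3, np.degrees(np.arctan2(q[1],q[0]))) for q in e])
E
python3 - <<'E'
from tape import *
o={'tool_pos':np.array([.4806,-.2501,.418]),'ee_rot':[[.117,.993,-.001],[.993,-.117,.001],[0,-.001,-1]]}
find(cv2.imread('pics/w1.png'),cam('wrist',o))
E
```

```text
930.5 [[315.4611511230469, 103.95710754394531], [338.4504089355469, 93.84182739257812], [355.8056335449219, 133.2855224609375], [332.8163757324219, 143.4008026123047]] [ 0.5762 -0.1865]
  sides mm [(np.float64(37.1433865705142), np.float64(16.41411830591664)), (np.float64(64.8300698145367), np.float64(-70.02909131901413))]
576.0 [[261.7477111816406, 71.67433166503906], [291.8027648925781, 55.490848541259766], [301.8853454589844, 74.21562194824219], [271.8302917480469, 90.39910888671875]] [ 0.5019 -0.1115]
  sides mm [(np.float64(49.618006130332596), np.float64(20.006538051311377)), (np.float64(29.983808705657985), np.float64(-66.2375048697545))]
```

```bash
python3 -m creep '[[1,[0,-0.95,-0.6],[0,0,0]],[1,[0,-0.95,-0.6],[0,0,0]],[1,[0,-0.95,-0.6],[0,0,0]],[1,[0,-0.95,-0.6],[0,0,0]],[1,[0,-0.95,-0.6],[0,0,0]]]' >/dev/null
python3 -m creep '[[1,[-0.5,-0.95,0],[0,0,0]],[1,[-0.5,-0.95,0],[0,0,0]],[1,[-0.5,-0.95,0],[0,0,0]],[1,[-0.5,-0.95,0],[0,0,0]]]' >/dev/null
python3 -m creep '[[1,[-0.5,-0.95,0],[0,0,0]],[1,[-0.5,-0.95,0],[0,0,0]],[1,[-0.5,-0.95,0],[0,0,0]],[1,[-0.5,-0.95,0],[0,0,0]]]' >/dev/null
python3 -m creep '[[1,[0,0,0.4],[0,0,0.95]],[1,[0,0,0.4],[0,0,0.95]],[1,[0,0,0.4],[0,0,0.95]],[1,[0,0,0.4],[0,0,0.95]]]' >/dev/null
python3 -m creep '[[1,[0,0,0.4],[0,0,0.95]],[1,[0,0,0.4],[0,0,0.95]],[1,[0,0,0.4],[0,0,0.95]],[1,[0,0,0.4],[0,0,0.95]]]' >/dev/null
python3 -m creep '[[1,[0,0,0.4],[0,0,0.95]],[1,[0,0,0.4],[0,0,0.95]],[1,[0,0,0.4],[0,0,0.95]],[1,[0,0,0.4],[0,0,0.95]],[1,[0,0,0],[0,0,0]]]'
python3 - <<'E'
from tape import *
im,c=snap('wrist','w10'); find(im,c)
E
```

```text
t: 31.98
tool_pos: [0.5733, -0.1859, 0.1258]
ee_rot: [[-0.308, 0.951, -0.004], [0.951, 0.308, 0.002], [0.003, -0.003, -1.0]]
ft_force: [-0.1, 0.1, 0.5]
gripper_width: 1.0
finger_force: 0.0
1119.5 [[484.5829162597656, 296.5040283203125], [516.5724487304688, 284.6009521484375], [541.8304443359375, 352.48175048828125], [509.84088134765625, 364.38482666015625]] [ 0.7867 -0.2163]
  sides mm [(np.float64(26.306513615258037), np.float64(41.397574796930215)), (np.float64(69.24946237758782), np.float64(-45.42893393780727))]
3201.5 [[263.0, 166.0], [305.0, 166.0], [305.0, 246.0], [263.0, 246.0]] [ 0.5754 -0.1796]
  sides mm [(np.float64(31.040416888801992), np.float64(17.981813234444104)), (np.float64(62.383703685905765), np.float64(-71.02017876336666))]
2201.5 [[193.61819458007812, 62.67462158203125], [258.402587890625, 61.32493591308594], [259.26983642578125, 102.95269775390625], [194.48544311523438, 104.30238342285156]] [ 0.5092 -0.1072]
  sides mm [(np.float64(44.86197141417674), np.float64(19.049390866011024)), (np.float64(27.586309870578997), np.float64(-71.51870675373408))]
```

```bash
python3 -m creep '[[1,[0.2,0.16,0.5],[0,0,0]],[1,[0,0,1],[0,0,0]],[1,[0,0,1],[0,0,0]],[1,[0,0,1],[0,0,0]],[1,[0,0,0.8],[0,0,0]]]'
python3 -m creep '[[0,[0,0,0.4],[0,0,0]],[-1,[0,0,0],[0,0,0]],[-1,[0,0,0],[0,0,0]],[-1,[0,0,0],[0,0,0]],[-1,[0,0,0],[0,0,0]]]' 35
python3 -m creep '[[-1,[0,0,0],[0,0,0]],[-1,[0,0,-0.3],[0,0,0]],[-1,[0,0,-0.7],[0,0,0]],[-1,[0,0,-1],[0,0,0]],[-1,[0,0,-1],[0,0,0]]]' 35
```

```text
t: 32.65
tool_pos: [0.5768, -0.1801, 0.0193]
ee_rot: [[-0.308, 0.951, -0.001], [0.951, 0.308, 0.001], [0.001, -0.001, -1.0]]
ft_force: [-0.4, -0.1, -0.5]
gripper_width: 1.0
finger_force: 0.0
t: 33.28
tool_pos: [0.5776, -0.181, 0.0116]
ee_rot: [[-0.307, 0.952, 0.001], [0.952, 0.307, -0.001], [-0.001, 0.001, -1.0]]
ft_force: [-0.4, -1.2, 0.1]
gripper_width: 0.48
finger_force: 0.0
t: 33.9
tool_pos: [0.5773, -0.1808, 0.0878]
ee_rot: [[-0.307, 0.952, 0.001], [0.952, 0.307, -0.0], [-0.0, 0.0, -1.0]]
ft_force: [0.4, -0.2, -2.8]
gripper_width: 0.368
finger_force: 34.8
```

```bash
python3 -m creep '[[-1,[0,0,-0.8],[0,0,-0.95]],[-1,[0,0,-0.8],[0,0,-0.95]],[-1,[0,0,-0.8],[0,0,-0.95]],[-1,[0,0,-0.8],[0,0,-0.95]]]' >/dev/null
python3 -m creep '[[-1,[0,0,0],[0,0,-0.95]],[-1,[0,0,0],[0,0,-0.95]],[-1,[0,0,0],[0,0,-0.95]],[-1,[0,0,0],[0,0,-0.95]]]' >/dev/null
python3 -m creep '[[-1,[0,0,0],[0,0,-0.95]],[-1,[0,0,0],[0,0,-0.95]],[-1,[0,0,0],[0,0,-0.95]],[-1,[0,0,0],[0,0,-0.95]],[-1,[0,0,0],[0,0,0]]]'
python3 -m creep '[[-1,[0.53,0.98,0],[0,0,0]],[-1,[0.53,0.98,0],[0,0,0]],[-1,[0.53,0.98,0],[0,0,0]],[-1,[0.53,0.98,0],[0,0,0]]]' >/dev/null
python3 -m creep '[[-1,[0.53,0.98,0],[0,0,0]],[-1,[0.53,0.98,0],[0,0,0]],[-1,[0.53,0.98,0],[0,0,0]],[-1,[0.53,0.98,0],[0,0,0]],[-1,[0,0,0],[0,0,0]]]'
python3 - <<'E'
from h import *
im,c=snap('wrist','w11'); cv2.imwrite('pics/w11.png',im)
# expected pixels of box walls: top outer -y wall, divider
C=np.array([.5069,.0895]);ux=np.array([.993,-.117]);uy=np.array([.117,.993])
for n,x,y,z in [('wall-y in front',-65,-106,75),('outer corner',-74,-118,75),('div front',-65,-20,54),('front in +y',-65,106,75)]:
    print(n,proj(c,list(C+x/1e3*ux+y/1e3*uy)+[z/1e3]))
E
```

```text
t: 35.52
tool_pos: [0.5772, -0.1807, 0.1669]
ee_rot: [[-0.993, 0.119, 0.001], [0.119, 0.993, -0.0], [-0.001, -0.0, -1.0]]
ft_force: [0.1, -0.2, -2.8]
gripper_width: 0.367
finger_force: 34.8
t: 36.65
tool_pos: [0.4947, 0.0277, 0.1665]
ee_rot: [[-0.993, 0.118, 0.0], [0.118, 0.993, 0.0], [-0.0, 0.0, -1.0]]
ft_force: [0.2, -0.4, -2.2]
gripper_width: 0.37
finger_force: 34.8
wall-y in front (np.float64(223.73044484774323), np.float64(131.91474518867045))
outer corner (np.float64(208.25146689577264), np.float64(120.3536527869379))
div front (np.float64(327.32464988219533), np.float64(131.36138135735465))
front in +y (np.float64(487.95549683155707), np.float64(131.8701414042468))
```

View pics/w11.png

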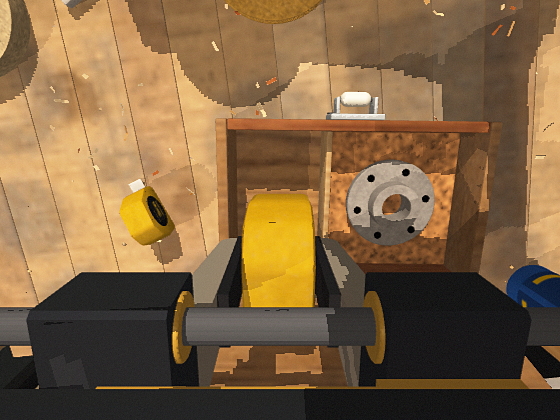

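The view shows the tape centred over the narrow compartment, whose inner walls are at columns 227 and 322. The faceplate lies flat, boss up, in the wide one at (390,203). I'll lower the tape now.

```bash
python3 -m creep '[[-1,[0,0,1],[0,0,0]],[-1,[0,0,1],[0,0,0]],[-1,[0,0,1],[0,0,0]],[-1,[0,0,0.9],[0,0,0]],[-1,[0,0,0],[0,0,0]]]'
python3 -m creep '[[-1,[0,0,0.5],[0,0,0]],[-1,[0,0,0.5],[0,0,0]],[-1,[0,0,0.25],[0,0,0]],[-1,[0,0,0.15],[0,0,0]],[-1,[0,0,0],[0,0,0]]]'
```

```text
t: 37.33
tool_pos: [0.4939, 0.0258, 0.067]
ee_rot: [[-0.993, 0.12, -0.004], [0.12, 0.993, 0.0], [0.004, -0.0, -1.0]]
ft_force: [0.5, -0.5, -3.1]
gripper_width: 0.367
finger_force: 34.8
t: 37.95
tool_pos: [0.4951, 0.0265, 0.0333]
ee_rot: [[-0.993, 0.118, -0.0], [0.118, 0.993, 0.0], [0.0, 0.0, -1.0]]
ft_force: [0.9, 0.5, -3.3]
gripper_width: 0.37
finger_force: 34.8
```

```bash
python3 -m creep '[[-1,[0,0,0.15],[0,0,0]],[-1,[0,0,0.15],[0,0,0]],[-1,[0,0,0.1],[0,0,0]],[-1,[0,0,0],[0,0,0]]]'
python3 -m creep '[[-1,[0,0,0.08],[0,0,0]],[-1,[0,0,0.08],[0,0,0]],[-1,[0,0,0],[0,0,0]]]'
```

```text
t: 38.45
tool_pos: [0.4949, 0.0265, 0.0232]
ee_rot: [[-0.993, 0.119, -0.001], [0.119, 0.993, 0.0], [0.001, 0.0, -1.0]]
ft_force: [0.3, 0.2, -3.3]
gripper_width: 0.368
finger_force: 34.8
t: 38.83
tool_pos: [0.4955, 0.0264, 0.0202]
ee_rot: [[-0.993, 0.118, 0.0], [0.118, 0.993, -0.0], [-0.0, -0.0, -1.0]]
ft_force: [-2.7, 0.3, 4.3]
gripper_width: 0.367
finger_force: 34.8
```

```bash
python3 -m creep '[[-0.14,[0,0,0],[0,0,0]],[-0.14,[0,0,0],[0,0,0]],[-0.14,[0,0,-0.2],[0,0,0]],[-0.14,[0,0,-0.6],[0,0,0]],[-0.14,[0,0,-0.6],[0,0,0]]]'
python3 -m creep '[[-0.14,[0,0,-0.8],[0,0,0]],[-0.14,[0,0,-1],[0,0,0]],[-0.14,[0,0,-1],[0,0,0]],[-0.14,[0,0,-1],[0,0,0]],[-0.14,[0,0,-1],[0,0,0]]]'
python3 - <<'E'
from tape import *
im,c=snap('wrist','w12'); find(im,c)
E
```

```text
t: 39.45
tool_pos: [0.4956, 0.0264, 0.0559]
ee_rot: [[-0.993, 0.118, 0.001], [0.118, 0.993, -0.0], [-0.001, -0.0, -1.0]]
ft_force: [-0.2, -0.1, -0.5]
gripper_width: 0.429
finger_force: 0.0
t: 40.08
tool_pos: [0.4954, 0.0264, 0.1767]
ee_rot: [[-0.993, 0.118, 0.002], [0.118, 0.993, -0.0], [-0.002, -0.0, -1.0]]
ft_force: [-0.5, -0.2, -0.2]
gripper_width: 0.43
finger_force: 0.0
185.5 [[386.95599365234375, 293.0019836425781], [396.65771484375, 292.5739440917969], [399.70953369140625, 361.7481384277344], [390.0078125, 362.1761779785156]] [0.6392 0.125 ]
  sides mm [(np.float64(9.35792055216892), np.float64(86.03413478603217)), (np.float64(77.67056969255142), np.float64(0.1094877813524146))]
270.5 [[156.3206787109375, 361.54827880859375], [160.45172119140625, 291.3206787109375], [172.11724853515625, 292.00689697265625], [167.9862060546875, 362.2344970703125]] [ 0.6119 -0.1011]
  sides mm [(np.float64(78.97470623640146), np.float64(165.60259301733456)), (np.float64(11.255428118220923), np.float64(79.56551683716206))]
1499.0 [[119.44902038574219, 199.55316162109375], [155.7592315673828, 180.44253540039062], [180.07594299316406, 226.644287109375], [143.76573181152344, 245.75491333007812]] [ 0.495  -0.0913]
  sides mm [(np.float64(38.53410973685535), np.float64(110.19561200786438)), (np.float64(46.98198239439283), np.float64(16.901246911100163))]
2461.0 [[259.0, 165.0], [296.0, 165.0], [296.0, 234.0], [259.0, 234.0]] [0.4965 0.0261]
  sides mm [(np.float64(32.70249467546341), np.float64(83.23683608905247)), (np.float64(63.90793040067135), np.float64(-6.082461091559926))]
```

The tape stands straight in its bay. Now back to the lid handle.

```bash
python3 -m creep '[[-0.5,[0,0,-1],[0,0,0]],[-0.5,[0,0,-1],[0,0,0]],[-0.5,[0,0,-1],[0,0,0]],[-0.5,[0,0,-1],[0,0,0.98]],[-0.5,[0,0,-1],[0,0,0.98]]]' >/dev/null
python3 -m creep '[[-0.5,[0,0,0],[0,0,0.98]],[-0.5,[0,0,0],[0,0,0.98]],[-0.5,[0,0,0],[0,0,0.98]],[-0.5,[0,0,0],[0,0,0.98]],[-0.5,[0,0,0],[0,0,0.98]]]' >/dev/null
python3 -m creep '[[-0.5,[0,0,0],[0,0,0.98]],[-0.5,[0,0,0],[0,0,0.98]],[-0.5,[0,0,0],[0,0,0.98]],[-0.5,[0,0,0],[0,0,0.98]],[-0.5,[0,0,0],[0,0,0.98]]]' >/dev/null
python3 -m creep '[[-0.5,[0,0,0],[0,0,0.98]],[-0.5,[0,0,0],[0,0,0.98]],[-0.5,[0,0,0],[0,0,0.98]],[-0.5,[0,0,0],[0,0,0.98]],[-0.5,[0,0,0],[0,0,0]]]'
```

```text
t: 42.62
tool_pos: [0.4951, 0.0265, 0.2998]
ee_rot: [[0.115, 0.993, 0.001], [0.993, -0.115, -0.0], [-0.0, 0.001, -1.0]]
ft_force: [-0.3, 0.2, -0.4]
gripper_width: 0.247
finger_force: 0.0
```

```bash
python3 -m creep '[[-0.5,[0.36,0.96,0],[0,0,0]],[-0.5,[0.36,0.96,0],[0,0,0]],[-0.5,[0.36,0.96,0],[0,0,0]],[-0.5,[0.36,0.96,0],[0,0,0]],[-0.5,[0.36,0.96,0],[0,0,0]]]' >/dev/null
python3 -m creep '[[-0.5,[0.36,0.96,0],[0,0,0]],[-0.5,[0.36,0.96,0],[0,0,0]],[-0.5,[0,0,0],[0,0,0]]]'
python3 - <<'E'
from h import *
im,c=snap('wrist','w13')
for d in(0,): print([proj(c,[.6613+a*.117,.0695+a*.993,.206]) for a in (.0,.03,.05)])
g=im.max(2)
for v in range(100,215,15): print(v,''.join('#' if x<85 else '.' for x in g[v,225:335:2]))
E
```

```text
t: 43.62
tool_pos: [0.6698, 0.0698, 0.2985]
ee_rot: [[0.114, 0.994, -0.001], [0.994, -0.114, 0.0], [-0.0, -0.001, -1.0]]
ft_force: [-0.7, -0.6, 0.2]
gripper_width: 0.251
finger_force: 0.0
[(np.float64(269.02089421570645), np.float64(206.0903656497139)), (np.float64(268.93349653031515), np.float64(170.76464050292168)), (np.float64(268.8728138773223), np.float64(146.23700328683287))]
100 .........................................##############
115 ..........................................#############
130 ...........................................############
145 ...............#########...................############
160 ...................#####....................###########
175 ...................#####.....................##########
190 ...................#####......................#########
205 ...................#####...............................
```

The bar appears at column 267, where I expected it. Descending to regrip.

```bash
python3 -m creep '[[-0.5,[0,0,1],[0,0,0]],[-0.5,[0,0,1],[0,0,0]],[-0.5,[0,-0.05,1],[0,0,0]],[-0.5,[0,-0.08,0.8],[0,0,0]],[-0.5,[0,-0.07,0.4],[0,0,0]]]'
python3 -m creep '[[-0.5,[0,-0.07,0.4],[0,0,0]],[-0.5,[0,-0.07,0.4],[0,0,0]],[-0.5,[0,0,0.3],[0,0,0]],[-1,[0,0,0],[0,0,0]],[-1,[0,0,0],[0,0,0]]]' 30
python3 -m creep '[[-1,[0,0,0],[0,0,0]]]' 30
```

```text
t: 44.3
tool_pos: [0.6629, 0.07, 0.1936]
ee_rot: [[0.115, 0.993, -0.002], [0.993, -0.115, 0.0], [-0.0, -0.002, -1.0]]
ft_force: [-0.0, -0.5, -0.6]
gripper_width: 0.252
finger_force: 0.0
t: 44.92
tool_pos: [0.6607, 0.0706, 0.1668]
ee_rot: [[0.116, 0.993, -0.001], [0.993, -0.116, 0.0], [-0.0, -0.001, -1.0]]
ft_force: [-1.7, 0.3, -1.6]
gripper_width: 0.095
finger_force: 30.0
t: 45.05
tool_pos: [0.6607, 0.0706, 0.1668]
ee_rot: [[0.116, 0.993, -0.001], [0.993, -0.116, 0.0], [-0.0, -0.001, -1.0]]
ft_force: [-1.0, 0.0, -2.8]
gripper_width: 0.102
finger_force: 30.0
```

```bash
python3 -m creep '[[-1,[0,-0.2,-0.11],[0,0,0]],[-1,[0,-0.55,-0.24],[0,0,0]],[-1,[0,-0.58,-0.16],[0,0,0]],[-1,[0,-0.58,-0.16],[0,0,0]],[-1,[0,-0.6,-0.04],[0,0,0]]]' 30
python3 -m creep '[[-1,[0,-0.6,-0.04],[0,0,0]],[-1,[0,-0.6,0.06],[0,0,0]],[-1,[0,-0.6,0.06],[0,0,0]],[-1,[0,-0.57,0.2],[0,0,0]],[-1,[0,-0.57,0.2],[0,0,0]]]'
python3 -m creep '[[-1,[0,-0.52,0.3],[0,0,0]],[-1,[0,-0.52,0.3],[0,0,0]],[-1,[0,-0.44,0.4],[0,0,0]],[-1,[0,-0.44,0.4],[0,0,0]],[-1,[0,0,0],[0,0,0]]]'
```

```text
t: 45.68
tool_pos: [0.601, 0.0784, 0.1877]
ee_rot: [[0.116, 0.993, 0.009], [0.993, -0.116, 0.001], [0.002, 0.009, -1.0]]
ft_force: [4.8, 2.5, 5.6]
gripper_width: 0.099
finger_force: 30.0
t: 46.3
tool_pos: [0.5279, 0.0878, 0.1761]
ee_rot: [[0.116, 0.993, 0.009], [0.993, -0.116, 0.003], [0.004, 0.008, -1.0]]
ft_force: [3.7, 5.6, 0.1]
gripper_width: 0.103
finger_force: 30.0
t: 46.92
tool_pos: [0.4771, 0.0943, 0.1383]
ee_rot: [[0.115, 0.993, 0.001], [0.993, -0.115, 0.004], [0.005, 0.0, -1.0]]
ft_force: [-2.0, 7.1, 0.3]
gripper_width: 0.098
finger_force: 30.0
```

```bash
python3 -m creep '[[-1,[0,-0.36,0.48],[0,0,0]],[-1,[0,-0.36,0.48],[0,0,0]],[-1,[0,-0.14,0.27],[0,0,0]],[-1,[0,-0.14,0.2],[0,0,0]],[-1,[0,0,0],[0,0,0]]]' 50
python3 -m creep '[[-1,[0,-0.06,0.14],[0,0,0]],[-1,[0,-0.06,0.14],[0,0,0]],[-1,[0,-0.06,0.14],[0,0,0]],[-1,[0,0,0],[0,0,0]]]' 60
```

```text
t: 47.55
tool_pos: [0.4534, 0.0974, 0.1029]
ee_rot: [[0.116, 0.993, 0.002], [0.993, -0.116, 0.005], [0.005, 0.002, -1.0]]
ft_force: [-1.0, 10.8, -0.5]
gripper_width: 0.09
finger_force: 50.0
t: 48.05
tool_pos: [0.4497, 0.0979, 0.0946]
ee_rot: [[0.116, 0.993, 0.004], [0.993, -0.116, 0.005], [0.005, 0.003, -1.0]]
ft_force: [-6.3, 10.1, 14.7]
gripper_width: 0.09
finger_force: 60.0
```

```bash
python3 -m creep '[[-1,[-0.04,-0.05,0.14],[0,0,0]],[-1,[0,-0.05,0.14],[0,0,0]],[-1,[0,0,0],[0,0,0]]]' 60
python3 -m creep '[[-1,[0,-0.03,0.12],[0,0,0]],[-1,[0,0,0],[0,0,0]]]' 60
```

```text
t: 48.42
tool_pos: [0.4456, 0.0983, 0.0847]
ee_rot: [[0.117, 0.993, 0.001], [0.993, -0.117, 0.007], [0.007, 0.0, -1.0]]
ft_force: [1.0, 13.9, -7.5]
gripper_width: 0.089
finger_force: 60.0
t: 48.68
tool_pos: [0.4455, 0.0984, 0.0838]
ee_rot: [[0.116, 0.993, 0.001], [0.993, -0.116, 0.007], [0.007, 0.0, -1.0]]
ft_force: [-7.6, 14.2, 12.3]
gripper_width: 0.09
finger_force: 60.0
```

It snapped: the pull reversed, and the bar is back at its shut position. I'll release, rise and check the lid.

```bash
python3 -m creep '[[-0.4,[0,0,0],[0,0,0]],[-0.4,[0,0,0],[0,0,0]],[-0.4,[0,0,0],[0,0,0]],[-0.4,[0,0,-0.4],[0,0,0]],[-0.4,[0,0,-1],[0,0,0]]]'
python3 -m creep '[[-0.4,[0,0,-1],[0,0,0]],[0,[0,0,-1],[0,0,0]],[1,[0,0,-1],[0,0,0]],[1,[-0.98,0,-1],[0,0,0]],[1,[-0.98,0,-1],[0,0,0]]]' >/dev/null
python3 -m creep '[[1,[-0.98,0,-1],[0,0,0]],[1,[-0.98,0,-1],[0,0,0]],[1,[-0.98,-0.3,-1],[0,0,0]],[1,[-0.98,-0.3,-1],[0,0,0]],[1,[0,0,0],[0,0,0]]]'
python3 - <<'E'
from h import *
np.set_printoptions(precision=4,suppress=True)
s,c=snap('scene','s14'); s0=cv2.imread('pics/s1.png')
# lid displacement against the shut picture at the box
b=(slice(185,295),slice(190,310)); a0=cv2.cvtColor(s0,6)[b].astype(np.float32); a1=cv2.cvtColor(s,6)[b].astype(np.float32)
d=cv2.absdiff(s,s0).max(2)[b]; print('changed frac',(d>40).mean())
t0=a0[35:70,40:105].copy()   # handle patch
r=cv2.matchTemplate(a1,t0,cv2.TM_CCOEFF_NORMED); print(cv2.minMaxLoc(r)[1:4:2],'expected (40,35)')
im,c=snap('wrist','w14'); g=im.max(2); o=get_obs(); print(o['tool_pos'])
print(proj(c,[.4453,.0968,.126]),proj(c,[.4453-.0013,.0968-.04,.126]))
E
```

```text
t: 49.3
tool_pos: [0.4442, 0.0946, 0.1163]
ee_rot: [[0.116, 0.993, -0.003], [0.993, -0.116, 0.0], [-0.0, -0.003, -1.0]]
ft_force: [-0.2, -0.7, 0.1]
gripper_width: 0.303
finger_force: 0.0
t: 50.55
tool_pos: [0.4139, -0.051, 0.344]
ee_rot: [[0.119, 0.993, 0.004], [0.993, -0.119, -0.002], [-0.002, 0.005, -1.0]]
ft_force: [0.4, -0.1, -0.6]
gripper_width: 0.997
finger_force: 0.0
changed frac 0.12401515151515151
(0.7586151957511902, (40, 35)) expected (40,35)
[ 0.4133 -0.0493  0.3412]
(np.float64(291.3526228073639), np.float64(45.50441410441536)) (np.float64(294.0651722920545), np.float64(84.12891310527854))
```

```bash
python3 -c "
from bench import ctrl; print(ctrl.job_done())"
```

```text
the job is handed in; nothing more can be done
None
```

The job is handed in at about 51 s of the 72 s allowed: the faceplate lies flat, boss up, in the wide compartment, the larger tape measure stands in the narrow one, and the lid was pushed past the catch until it snapped shut, with the handle back at its shut position to within a pixel in the scene camera.

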